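# Snap the stroke stop onto the lift cylinder's rod

## Robot

A 6-joint arm with a two-finger parallel gripper is mounted at the origin on a cart in front of the work surface, level with it; the furniture and walls round the work are solid. World frame = base frame: x ahead of the robot, y to its left, z up, the work surface at z = 0. Lengths are in m, angles in rad, forces in N, time in s.
With the tool pointing down it reaches from about 0.275 to 0.775 m from the base axis. Payload 14.6 kg.
Tool frame: the origin (TCP) lies on the centre line of the jaws, within the pads' length; the fingertips stand r.tcp_to_tips ahead of it and the grasp point (between the pads) lies 5 mm behind it (r.tcp_to_tips is the distance from the TCP to the fingertips, in m); z points along the fingers, y is the direction in which the jaws open and shut (so a half turn about z gives the same grasp; the last joint's range is limited). The gripper opens to 85 mm and grips with 20 to 120 N. Pads are 22 mm wide; open, the fingers measure 114 mm over their backs; the gripper's body (76 mm by 85 mm) begins 54 mm behind the grasp point. The pads swing forward as they close: fully open they stand 13 mm farther back than shut.
Start: joints at [-1.255, 0.263, -0.048, 1.259, 0, 1.415], TCP at [0.238, -0.468, 0.214] pointing down, gripper open.
Joint ranges: [-2.65, 2.65], [-0.89, 1.7], [-1.18, 1.37], [-2.13, 2.11], [-1.35, 1.29], [-3.14, 3.14]. Speed limits (rad/s): [1.89, 1.89, 2.57, 2.79, 3.14, 3.14].

## Interface

Orientations are given as a rotation vector (axis times angle).
In Python, from cell import readout, eyes, job, r gives the robot as it stands. The module is installed in compiled form; this text tells all that it offers.
- The arm moves only by the tool step_arm, never from a script. Its arguments are lists of equal length, an entry for each row: "xyz": the shift along the world's x, y, z in units of 60 mm (1.0 is 60 mm), a list of three; "yaw": the turn about the world's z in units of 0.08 rad (1.0 is 0.08 rad). In form: {"xyz": [[dx, dy, dz], ...], "yaw": [yaw, ...]}. A call has 1 to 12 rows; each row shifts and turns the commanded pose from where the row before left it; what a row does not reach is not made up. A row lasts 1/8 s, in which the tool goes at most 62.5 mm and 10.7 degrees, less where a joint would pass 70% of its speed; a pose out of reach is approached as far as the arm can. A call with a number of a shift or a turn outside -1 to 1 is refused whole. A call with a gripper value outside its range is refused whole. "gripper" is the opening, from 0 (shut) to 1 (fully open), set as the call begins (left out, the last holds). The fingers move at their own pace and stop on an object; the grip force is fixed at half the most. Time passes only in rows, so rows that do not move let the fingers close. It gives the time, the measured TCP pose, the force and the opening at its end, in the units of the state.
- readout.get_obs(): the state, without advancing time (a new reading comes with each control period).
- eyes.snapshot(name): name is "side" or "top"; returns a dict with "pixels" (480x640x3 uint8, red, green, blue), "depth" (480x640 float32, m along the optical axis (not along the pixel's ray), 0 where there is no reading), "mtx" (3x3 intrinsics, pixels), "cam_to_world" (4x4, takes a point from camera to world coordinates). Camera axes: x right, y down, z forward; pixel columns grow to the right and rows downward; lengths in m; the calibration is good to about 2 mm. A picture is of the moment at which its call begins.
- job.job_done(): hands the job in, once; it reports no verdict.
The state is a dict: "t": time; "joints": joint angles; "qd": joint speeds; "effort": joint torques, N m; "ee_pos": TCP position; "orientation": TCP orientation; "contact_force": force on the tool from outside, world axes, zero at the start; "torque": the same for the moment, N m; "width": opening from 0.0 (shut) to 1.0 (fully open).
Only numpy, scipy, OpenCV 4.12 (cv2) and the standard library are available. Lean on these libraries where they do the work, as an engineer would, in place of code of your own. Each camera call takes 0.05 s, during which the arm holds its last target. There are 200 camera calls.

## Task

The mower's lift cylinder needs its blue stroke stop: draw the piston rod out far enough, press the blue C-shaped stop gap-down onto the bare rod until it snaps on and bottoms firmly, then push the rod back in by its end until the stop is held tight between cylinder and rod end, and lean on it for half a second to prove it. Both times, on the rod and on the cylinder's end face, the stop must bear with at least 12 N but never more than 30 N. Leave the orange stop, the wrench, the spray can and the red box where they are.

Things in the scene. Friction and masses are not known exactly. Their poses are not given: they have to be found in the camera images.
- gland (a point): Centre of the flat end face (dark steel, 45 mm across) of a black hydraulic cylinder, where the bright rod comes out; 62 mm above the counter. x points outward along the rod, level; y level across it, z up. Barrel (42 mm across, 140 mm long) behind it on a fixed grey stand 80 mm wide that ends 13 mm in front of the face
- gland_nut: the cylinder's end nut with that face, on which the stop is to bear; origin and axes as gland. The cylinder is pinned to its stand 158 mm behind the face and beds in a rubber vee: pressed down at the rod it gives elastically (about 4 mm at 18 N), and comes back up; along the rod it does not give
- rod_eye (a point): Centre of the eye at the rod's outer end: dark steel disc on edge with brass bush, 32 mm across, its two flat sides 22 mm apart across the rod (can be gripped there from above; 46 mm free under it). It ends 16 mm beyond its centre. Towards the gland: neck 23 mm across, then a collar 33 mm across and 7 mm thick whose face is 30 mm before the eye centre
- piston_rod: the bright rod, 20 mm across, with collar and eye; origin in the centre of the collar's face that looks to the gland, x outward along the rod. It slides along x with about 4 N of friction and stays where it is left. Bare length (gland face to collar face) is 12 to 26 mm at the start and 70 mm fully out
- stop_blue_mid (a point): Blue C-shaped stroke stop, 38 mm long (its x, along the bore), 42 mm wide (y), 41 mm high, 0.13 kg, standing on its two legs, gap down. The point lies half-way up, 21 mm above the feet, where the rod's axis comes to lie when the stop is home. Outer sides flat and parallel up to 20 mm above the feet, then a round back
- stop_blue: the same stop; origin between its feet, x along the bore, z up. Slot 22 mm wide, flared to 32 mm at the feet; two sprung steel nibs in its walls, 7 mm below the point, leave 16 mm and snap under the 20 mm rod: a downward push of about 8 to 14 N, most when the point is 14 to 8 mm above the rod's axis. At rest at home they hold its back on the rod with 6 to 9 N. Once on, it slides along the rod with a few N
- stop_orange: a like stop, orange, 26 mm long, 42 mm wide, 41 mm high; origin between its feet. Not wanted
- wrench: steel spanner lying loose on the counter, 168 mm long
- penetrating_oil: spray can standing loose, 67 mm across, 205 mm high; origin under its centre
- seal_kit_box: red part box lying loose, 102 x 56 x 41 mm; origin under its centre
Mind the look-alikes: they are no part of the job. What is shaped like the stop_blue but pink is not meant.

How it is judged:
On the way, in this order (a step that is already met when the one before it is completed fails the run):
1. the rod is drawn out to more than 40 mm of bare length (x of rod_eye in the frame of gland above 0.07 m), for 0.1 s.
2. the blue stop is snapped home on the rod and its back pressed on it with at least 12 N (y of stop_blue_mid in the frame of gland between -0.0025 and 0.0025 m and z of stop_blue_mid in the frame of gland between -0.0025 and 0.0018 m and angle between the x axis of stop_blue_mid and the x axis of gland, either way round below 0.1 rad and x of stop_blue_mid in the frame of gland above 0.015 m and contact force between stop_blue_c2 and piston_rod above 12 N), for 0.1 s.
3. the stop is pressed on the cylinder's end face with at least 12 N for half a second, home on the rod (y of stop_blue_mid in the frame of gland between -0.0025 and 0.0025 m and z of stop_blue_mid in the frame of gland between -0.0025 and 0.0018 m and angle between the x axis of stop_blue_mid and the x axis of gland, either way round below 0.1 rad and x of stop_blue_mid in the frame of gland above 0.015 m and contact force between stop_blue and gland_nut above 12 N), for 0.5 s.
At the end, for the whole second after the job is handed in: The blue stop sits home on the rod (its point within 2.5 mm sideways and 1.8 mm in height of the rod's axis, its bore within 0.1 rad of it), its end within 1.5 mm of the cylinder's face, and the rod pushed in so that at most 2 mm of play is left along the rod; all at rest (y of stop_blue_mid in the frame of gland between -0.0025 and 0.0025 m and z of stop_blue_mid in the frame of gland between -0.0025 and 0.0018 m and angle between the x axis of stop_blue_mid and the x axis of gland, either way round below 0.1 rad and x of stop_blue_mid in the frame of gland between 0.015 and 0.0205 m and x of rod_eye in the frame of gland below 0.07 m and linear speed of each of stop_blue, piston_rod below 0.01 m/s); the robot touches nothing.
It fails at once if more than 30 N between the rigid C of the blue stop (its back or either leg; the sprung nibs not counted) and the rod (contact force between any of stop_blue_c0, stop_blue_c1, stop_blue_c2 and piston_rod above 30 N).
It fails at once if more than 30 N between the blue stop and the cylinder's end nut (contact force between stop_blue and gland_nut above 30 N).
It fails at once if the orange stop moved more than 15 mm (distance of stop_orange from where it was at the start of the episode above 0.015 m).
It fails at once if the wrench, the spray can or the red box moved more than 15 mm (distance of any of wrench, penetrating_oil, seal_kit_box from where it was at the start of the episode above 0.015 m).
It also fails if it takes over 64 s, if anything falls off the work surface, if the arm or the gripper's body presses on something with over 40 N, if the wrist force passes 120 N, or if a joint passes its speed limit or range.

## Working session

There is one attempt and no reset: what is moved stays moved. The work goes in short steps, Python scripts to look and compute and a tool call to move; the robot and the scene stay as the last step left them, time stands still between calls to the robot, and variables do not carry over. Pictures are saved under pics/ and viewed, about 8 in all and at most 12, crops included, and the job is handed in when it is done.

Besides the shell and the picture viewer there is one more tool, called after "Emit:" by a JSON object that holds its "fn" and its "kwargs", one argument or row to a line. step_arm: Moves the arm, as the interface text tells. Its arguments: {"type":"object","properties":{"xyz":{"type":"array","items":{"type":"array","items":{"type":"number","minimum":-1,"maximum":1}}},"yaw":{"type":"array","items":{"type":"number","minimum":-1,"maximum":1}},"gripper":{"type":"number"}},"required":["xyz","yaw"]}

```bash
mkdir -p pics
cat > h.py <<'E'
import numpy as np,cv2
from cell import readout,eyes,job,r
def snap(n,save=None):
    s=eyes.snapshot(n)
    if save: cv2.imwrite('pics/'+save,cv2.cvtColor(s['pixels'],cv2.COLOR_RGB2BGR))
    d=s['depth'];K=s['mtx'];v,u=np.mgrid[:480,:640]
    P=np.stack([(u-K[0,2])/K[0,0]*d,(v-K[1,2])/K[1,1]*d,d,np.ones_like(d)],-1)@s['cam_to_world'].T
    P=P[...,:3].copy();P[d==0]=np.nan
    return s,P
E
python3 - <<'E'
from h import *
print(r.tcp_to_tips,readout.get_obs())
for n in('top','side'):
    s,P=snap(n,n+'0.png'); print(n,s['cam_to_world'].round(3).tolist(),s['mtx'].round(1).tolist()); np.savez(n+'0.npz',P=P,c=s['pixels'])
a=cv2.imread('pics/top0.png');b=cv2.imread('pics/side0.png')
E
```

```text
0.014 {'t': 0.0, 'joints': array([-1.25529793e+00,  2.63546244e-01, -4.89617416e-02,  1.25937313e+00,
       -3.57765279e-06,  1.41548737e+00]), 'qd': array([ 3.02027727e-04, -1.29967913e-03,  2.16031800e-04,  4.69200054e-05,
        9.67394438e-04, -2.66848054e-04]), 'effort': array([ 2.87310904e-03, -6.37618947e+01,  3.84557283e+01,  1.38205997e-02,
        2.96218204e-04,  3.72632212e-05]), 'ee_pos': array([ 0.23804145, -0.46760484,  0.21390391]), 'orientation': array([-3.05389716e+00, -7.32478962e-01,  1.41887153e-04]), 'contact_force': array([-0.97880517,  0.12562293, -0.1456852 ]), 'torque': array([-0.03794674, -0.02608472, -0.00873411]), 'width': 0.9998080289343018}
top [[0.006, -0.992, 0.128, 0.445], [-1.0, -0.007, -0.005, 0.036], [0.006, -0.128, -0.992, 1.095], [0.0, 0.0, 0.0, 1.0]] [[548.0, 0.0, 322.7], [0.0, 548.0, 238.1], [0.0, 0.0, 1.0]]
side [[0.999, 0.019, -0.042, 0.624], [0.046, -0.435, 0.899, -1.033], [-0.001, -0.9, -0.436, 0.576], [0.0, 0.0, 0.0, 1.0]] [[528.2, 0.0, 317.8], [0.0, 528.2, 234.5], [0.0, 0.0, 1.0]]
```

View pics/top0.png

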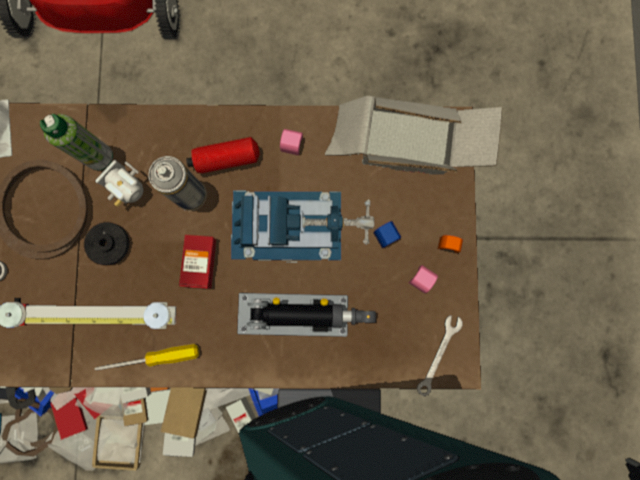

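View pics/side0.png

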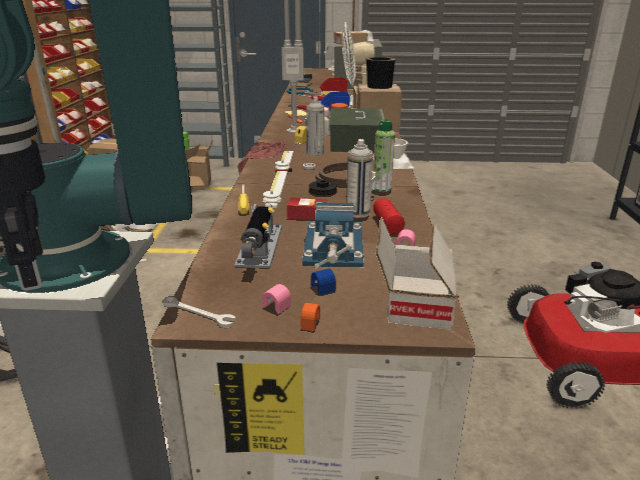

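Top view: the blue stop is at (387,235). The look-alikes are pink at (424,279), pink at (291,141) and orange at (451,243). The cylinder's barrel is at about (300,315) and its rod eye at (370,317), with the rod pointing to world −y. In the side view the blue stop is at (323,281). Blue at (387,235) is the one I want. Next I measure.

Run:
```python
from h import *
for n in('top','side'):
    z=np.load(n+'0.npz');P=z['P'];c=z['c']
    hsv=cv2.cvtColor(c,cv2.COLOR_RGB2HSV).astype(int)
    m=(hsv[...,0]>108)&(hsv[...,0]<125)&(hsv[...,1]>150)&(hsv[...,2]>60)
    m&=(P[...,2]>0.003)&(P[...,0]>.3)&(P[...,0]<.7)&(P[...,1]<0.0)&(P[...,1]>-.3)
    p=P[m];print(n,m.sum(),p.min(0).round(4),p.max(0).round(4),np.median(p,0).round(4))
    t=p[p[:,2]>.034]; print('top part',len(t),t.mean(0).round(4))
    print(cv2.minAreaRect((p[:,:2]*1000).astype(np.float32)), cv2.minAreaRect((t[:,:2]*1000).astype(np.float32)))
    print('counter z',np.nanmedian(P[290:300,560:600,2]) if 0 else '')
P=np.load('top0.npz')['P'];c=np.load('top0.npz')['c']
for v in (300,308,312,314,316,317,318,320,324,328):
    print(v,[(u,P[v,u].round(3).tolist()) for u in (290,310,340,350,360,370)])
u0=np.arange(250,382,3)
for u in u0:
    col=P[300:335,u]; k=col[:,2]>.045
    if k.any(): q=col[k]; j=np.nanargmax(q[:,2]);print(u,q[:,0].min().round(4),q[:,0].max().round(4),q[j].round(4))
cv2.imwrite('pics/crop.png',np.hstack([cv2.resize(c[285:345,230:390,::-1],None,fx=4,fy=4,interpolation=cv2.INTER_CUBIC)]))
s=cv2.imread('pics/side0.png')
cv2.imwrite('pics/crop1.png',np.vstack([cv2.resize(c[285:345,230:390,::-1],None,fx=4,fy=4),cv2.resize(s[200:320,230:345][:60*2],(640,300))[:300]]))
```

```text
top 113 [ 0.569  -0.1191  0.0244] [ 0.6144 -0.0717  0.0438] [ 0.5875 -0.0925  0.0364]
top part 74 [ 0.5889 -0.0953  0.0385]
((591.180908203125, -96.14674377441406), (36.499916076660156, 38.327178955078125), 30.28774070739746) ((591.3071899414062, -96.00109100341797), (35.91302490234375, 33.82600402832031), 28.426536560058594)
counter z 
side 380 [ 0.5686 -0.1274  0.0035] [ 0.6145 -0.0859  0.0426] [ 0.5944 -0.1115  0.0291]
top part 132 [ 0.5923 -0.1051  0.0383]
((591.8575439453125, -103.47112274169922), (38.41796112060547, 39.394805908203125), 28.11042594909668) ((591.9534912109375, -103.66059875488281), (38.35436248779297, 26.738256454467773), 27.379770278930664)
counter z 
300 [(290, [0.462, 0.095, 0.008]), (310, [0.462, 0.055, 0.008]), (340, [0.462, -0.004, 0.015]), (350, [0.463, -0.024, 0.0]), (360, [0.463, -0.044, 0.001]), (370, [0.463, -0.064, -0.005])]
308 [(290, [0.446, 0.091, 0.08]), (310, [0.446, 0.054, 0.081]), (340, [0.447, -0.001, 0.077]), (350, [0.447, -0.024, -0.006]), (360, [0.447, -0.044, 0.003]), (370, [0.447, -0.064, 0.001])]
312 [(290, [0.439, 0.09, 0.08]), (310, [
[... 2493 characters left out ...]
0264 0.0911]
328 0.4114 0.4615 [0.4302 0.0208 0.0872]
331 0.4115 0.452 [0.4374 0.0152 0.084 ]
334 0.4096 0.4539 [0.4338 0.0098 0.0871]
337 0.4097 0.454 [0.4303 0.0044 0.0868]
340 0.4099 0.454 [ 0.4339 -0.0012  0.0857]
343 0.4227 0.4411 [ 0.4338 -0.0071  0.0737]
346 0.4227 0.4411 [ 0.4357 -0.0127  0.073 ]
349 0.4228 0.4412 [ 0.4302 -0.0182  0.0748]
352 0.4154 0.4467 [ 0.4358 -0.0233  0.0814]
355 0.4209 0.4412 [ 0.4321 -0.0291  0.0769]
358 0.421 0.4413 [ 0.4285 -0.0347  0.0759]
361 0.4212 0.4413 [ 0.4249 -0.0401  0.0767]
364 0.4213 0.4414 [ 0.425  -0.0454  0.0796]
367 0.4214 0.4414 [ 0.4305 -0.0506  0.0831]
370 0.4232 0.4414 [ 0.4251 -0.0563  0.0805]
373 0.4214 0.4414 [ 0.4323 -0.0622  0.0775]
```

View pics/crop1.png

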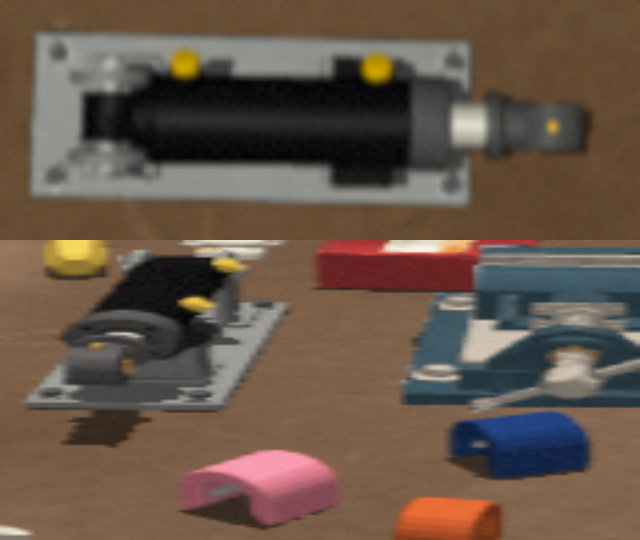

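Run:
```python
from h import *
from scipy.optimize import minimize
A=[]
for n in('top','side'):
    z=np.load(n+'0.npz');P=z['P'];c=z['c']
    hsv=cv2.cvtColor(c,cv2.COLOR_RGB2HSV).astype(int)
    m=(hsv[...,0]>108)&(hsv[...,0]<125)&(hsv[...,1]>150)&(hsv[...,2]>60)
    m&=(P[...,2]>0.003)&(P[...,0]>.3)&(P[...,0]<.7)&(P[...,1]<0.0)&(P[...,1]>-.3)
    p=P[m]; best=[]
    for a in range(0,180,3):
        n_=np.array([-np.sin(np.radians(a)),np.cos(np.radians(a))]); d=n_[::-1]*[1,-1]
        t=p[:,:2]@n_; q=p[p[:,2]>.022]; tq=q[:,:2]@n_
        f=np.polyfit(tq,q[:,2],2); res=np.std(q[:,2]-np.polyval(f,tq)); 
        s=p[:,:2]@d
        best.append((res,a,-f[1]/2/f[0],t.min(),t.max(),s.min(),s.max()))
    best.sort()
    for b in best[:5]:
        res,a,t0,t1,t2,s1,s2=b; n_=np.array([-np.sin(np.radians(a)),np.cos(np.radians(a))]); d=n_[::-1]*[1,-1]
        print(n,np.round(b,4),'ctr(ridge)',(n_*t0+d*(s1+s2)/2).round(4),'ctr(ext)',(n_*(t1+t2)/2+d*(s1+s2)/2).round(4))
P=np.load('top0.npz')['P']
k=(P[...,0]>.52)&(P[...,0]<.68)&(P[...,1]<-.02)&(P[...,1]>-.075)&(P[...,2]>.012)
k[:,378:]=False
v,u=np.where(k)
for vv in range(200,252,4):
    q=P[vv][k[vv]]; 
    if len(q): print(vv,q.min(0).round(3),q.max(0).round(3))
```

```text
top [ 2.100e-03  3.000e+01 -3.799e-01 -3.981e-01 -3.596e-01  4.457e-01
  4.821e-01] ctr(ridge) [ 0.5917 -0.097 ] ctr(ext) [ 0.5912 -0.0961]
top [ 2.200e-03  3.300e+01 -4.036e-01 -4.223e-01 -3.831e-01  4.245e-01
  4.620e-01] ctr(ridge) [ 0.5916 -0.0971] ctr(ext) [ 0.5911 -0.0963]
top [ 2.200e-03  2.700e+01 -3.551e-01 -3.739e-01 -3.342e-01  4.650e-01
  5.016e-01] ctr(ridge) [ 0.5918 -0.097 ] ctr(ext) [ 0.5913 -0.096 ]
top [ 2.300e-03  3.600e+01 -4.263e-01 -4.456e-01 -4.053e-01  4.022e-01
  4.410e-01] ctr(ridge) [ 0.5916 -0.0971] ctr(ext) [ 0.5912 -0.0964]
top [ 2.400e-03  2.400e+01 -3.294e-01 -3.487e-01 -3.077e-01  4.822e-01
  5.202e-01] ctr(ridge) [ 0.5918 -0.0971] ctr(ext) [ 0.5913 -0.096 ]
side [ 2.900e-03  3.000e+01 -3.834e-01 -4.051e-01 -3.653e-01  4.416e-01
  4.801e-01] ctr(ridge) [ 0.5908 -0.1016] ctr(ext) [ 0.5917 -0.1032]
side [ 2.900e-03  2.700e+01 -3.589e-01 -3.808e-01 -3.415e-01  4.609e-01
  4.995e-01] ctr(ridge) [ 0.5908 -0.1017] ctr(ext) [ 0.5918 -0.1038]
side [ 3.000e-03  3.300e+01 -4.067e-01 -4.288e-01 -3.882e-01  4.207e-01
  4.594e-01] ctr(ridge) [ 0.5905 -0.1014] ctr(
[... 204 characters left out ...]
4.512e-01 -4.099e-01  3.981e-01
  4.374e-01] ctr(ridge) [ 0.59   -0.1013] ctr(ext) [ 0.591  -0.1028]
200 [ 0.65  -0.054  0.076] [ 0.65  -0.054  0.076]
204 [ 0.641 -0.056  0.075] [ 0.642 -0.048  0.081]
208 [ 0.634 -0.054  0.072] [ 0.635 -0.05   0.077]
212 [ 0.628 -0.055  0.068] [ 0.628 -0.051  0.07 ]
216 [ 0.621 -0.058  0.055] [ 0.622 -0.048  0.065]
220 [ 0.613 -0.065  0.051] [ 0.615 -0.021  0.067]
224 [ 0.605 -0.065  0.053] [ 0.607 -0.021  0.065]
228 [ 0.599 -0.063  0.05 ] [ 0.6   -0.043  0.056]
232 [ 0.593 -0.074  0.027] [ 0.596 -0.051  0.046]
236 [ 0.586 -0.075  0.018] [ 0.589 -0.052  0.04 ]
240 [ 0.579 -0.058  0.029] [ 0.579 -0.05   0.034]
244 [ 0.571 -0.054  0.023] [ 0.572 -0.052  0.03 ]
```

Emit:
{"fn": "step_arm", "kwargs": {
  "xyz": [
    [0.27,0.577,0],
    [0.27,0.577,0],
    [0.27,0.577,0],
    [0.27,0.577,0],
    [0.27,0.577,0],
    [0.27,0.577,0],
    [0.27,0.577,0],
    [0.27,0.577,0],
    [0.27,0.577,0],
    [0.27,0.577,0],
    [0.27,0.577,0],
    [0.27,0.577,0]
  ],
  "yaw": [1,1,1,1,1,1,1,1,1,1,1,1]
}}

```text
t: 1.6
ee_pos: [0.4328, -0.0512, 0.2143]
orientation: [-2.368, -2.064, 0.0]
contact_force: [0.0, -1.3, -0.5]
width: 1.002
```

```bash
cat >> h.py <<'E'
def st():
    o=readout.get_obs(); from scipy.spatial.transform import Rotation as R
    y=R.from_rotvec(o['orientation']).as_matrix()[:,1]
    print('t%.2f'%o['t'],o['ee_pos'].round(4),'yaw_y %.2f'%np.degrees(np.arctan2(y[1],y[0])),'F',o['contact_force'].round(2),'w %.3f'%o['width'],'j',o['joints'].round(2))
E
python3 -c "
from h import *
st()"
```

```text
t1.60 [ 0.4328 -0.0512  0.2143] yaw_y -7.87 F [ 0.04 -1.3  -0.53] w 1.002 j [-0.31  0.11 -0.25  1.21 -0.    1.4 ]
```

Emit:
{"fn": "step_arm", "kwargs": {
  "xyz": [
    [-0.015,-0.03,-0.3],
    [0,0,-0.6],
    [0,0,-0.6],
    [0,0,-0.6],
    [0,0,-0.47],
    [0,0,0]
  ],
  "yaw": [0.8,0.77,0,0,0,0]
}}

```text
t: 2.35
ee_pos: [0.4302, -0.0538, 0.0589]
orientation: [-2.235, -2.203, 0.003]
contact_force: [-1.2, 0.2, -0.0]
width: 0.997
```

Run:
```python
from h import *
st(); s,P=snap('side','s1.png'); t,Q=snap('top','t1.png')
a=cv2.resize(s['pixels'][170:300,180:340,::-1],(640,520)); cv2.imwrite('pics/s1c.png',a)
```

```text
t2.35 [ 0.4302 -0.0538  0.0589] yaw_y -0.83 F [-1.23  0.18 -0.  ] w 0.997 j [-0.31  0.23 -0.56  0.79 -0.    1.27]
```

View pics/s1c.png

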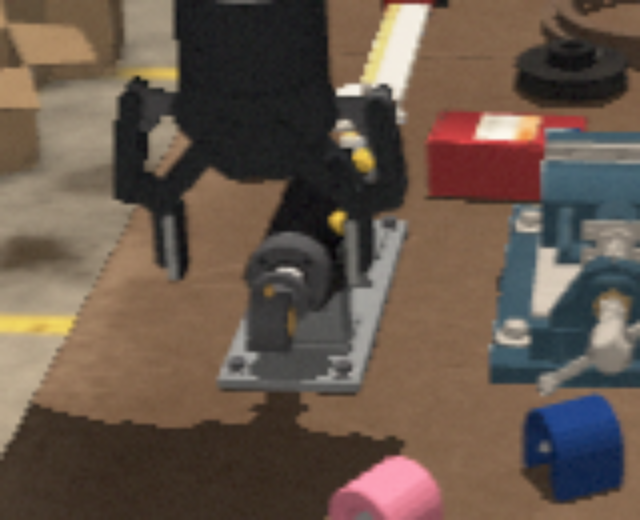

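The crop shows the open fingers either side of the eye (eye at about crop (270,315)), with the blue stop upright at (575,450). I close on the eye.

Emit:
{"fn": "step_arm", "kwargs": {
  "xyz": [
    [0.02,0,0],
    [0,0,0],
    [0,0,0],
    [0,0,0],
    [0,0,0],
    [0,0,0]
  ],
  "yaw": [0,0,0,0,0,0],
  "gripper": 0
}}

```text
t: 3.2
ee_pos: [0.433, -0.0543, 0.0603]
orientation: [2.237, 2.205, 0.0]
contact_force: [0.3, -0.2, 2.4]
width: 0.005
```

Emit:
{"fn": "step_arm", "kwargs": {
  "xyz": [
    [0,0,0],
    [0,-0.02,0],
    [0,-0.08,0],
    [0,-0.1,0],
    [0,-0.1,0],
    [0,-0.1,0]
  ],
  "yaw": [0,0,0,0,0,0]
}}

```text
t: 3.95
ee_pos: [0.4327, -0.0788, 0.0601]
orientation: [-2.238, -2.205, 0.0]
contact_force: [0.1, 0.9, 0.1]
width: 0.001
```

Run:
```python
from h import *
st()
```

```text
t3.95 [ 0.4327 -0.0788  0.0601] yaw_y -0.84 F [0.09 0.95 0.09] w 0.001 j [-0.37  0.23 -0.55  0.79 -0.    1.22]
```

Run:
```python
from h import *
s,P=snap('side','s2.png'); t,Q=snap('top','t2.png')
a=cv2.resize(s['pixels'][170:300,180:340,::-1],(640,520)); b=cv2.resize(t['pixels'][280:345,300:400,::-1],(800,520))
cv2.imwrite('pics/s2c.png',cv2.resize(np.hstack([a,b]),None,fx=.55,fy=.55))
for u in range(340,384,2): print(u,Q[312:322:2,u,2].round(3),Q[317,u,1].round(3))
```

```text
340 [0.081 0.082 0.084 0.088 0.083] -0.001
342 [0.072 0.076 0.074 0.073 0.069] -0.005
344 [0.069 0.068 0.073 0.069 0.071] -0.009
346 [0.067 0.072 0.072 0.07  0.067] -0.013
348 [0.065 0.072 0.073 0.074 0.072] -0.016
350 [0.074 0.073 0.071 0.072 0.069] -0.02
352 [0.075 0.077 0.077 0.082 0.077] -0.023
354 [0.076 0.079 0.078 0.077 0.08 ] -0.027
356 [0.068 0.071 0.075 0.072 0.072] -0.031
358 [0.069 0.072 0.073 0.073 0.071] -0.035
360 [0.073 0.069 0.071 0.072 0.07 ] -0.038
362 [0.076 0.074 0.073 0.075 0.072] -0.042
364 [0.076 0.074 0.08  0.078 0.078] -0.046
366 [0.077 0.08  0.077 0.486 0.495] -0.049
368 [0.483 0.489 0.5   0.507 0.516] -0.015
370 [0.504 0.515 0.522 0.525 0.529] -0.016
372 [0.527 0.529 0.534 0.537 0.538] -0.017
374 [0.536 0.54  0.539 0.544 0.546] -0.018
376 [0.541 0.547 0.547 0.547 0.546] -0.02
378 [0.551 0.548 0.548 0.549 0.555] -0.022
380 [0.55  0.556 0.562 0.566 0.572] -0.022
382 [0.565 0.571 0.576 0.58  0.583] -0.022
```

View pics/s2c.png

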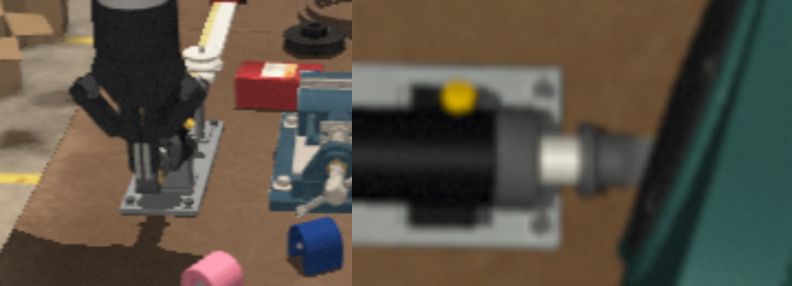

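Run:
```python
from h import *
s,P=snap('side')
T=np.linalg.inv(s['cam_to_world']);K=s['mtx']
def pr(p):
    q=T@np.r_[p,1]; q=K@q[:3]; q=q[:2]/q[2]; return ((q-[180,170])*4).round(0)
for p in [(.43-.05,-.054,.045),(.43+.05,-.054,.045),(.432,-.069,.062),(.432,-.053,.078),(.432,-.0788,.046)]: print(p,pr(p))
# depth of fingers now
for v in range(200,224,3): print(v,[ (u,P[v,u].round(3).tolist()) for u in (243,247,251,256)])
```

```text
(0.38, -0.054, 0.045) [177. 346.]
(0.48, -0.054, 0.045) [365. 350.]
(0.432, -0.069, 0.062) [268. 333.]
(0.432, -0.053, 0.078) [271. 292.]
(0.432, -0.0788, 0.046) [267. 369.]
200 [(243, [0.435, -0.089, 0.189]), (247, [0.444, -0.092, 0.191]), (251, [0.452, -0.093, 0.192]), (256, [0.461, -0.091, 0.191])]
203 [(243, [0.435, -0.09, 0.184]), (247, [0.444, -0.093, 0.185]), (251, [0.451, -0.091, 0.184]), (256, [0.461, -0.092, 0.185])]
206 [(243, [0.434, -0.088, 0.176]), (247, [0.444, -0.098, 0.181]), (251, [0.45, -0.089, 0.177]), (256, [0.46, -0.091, 0.178])]
209 [(243, [0.434, -0.089, 0.17]), (247, [0.444, -0.1, 0.175]), (251, [0.45, -0.091, 0.171]), (256, [0.46, -0.092, 0.172])]
212 [(243, [0.434, -0.092, 0.166]), (247, [0.443, -0.098, 0.168]), (251, [0.45, -0.092, 0.166]), (256, [0.46, -0.092, 0.166])]
215 [(243, [0.434, -0.092, 0.159]), (247, [0.443, -0.097, 0.161]), (251, [0.449, -0.088, 0.158]), (256, [0.429, 0.082, 0.082])]
218 [(243, [0.433, -0.088, 0.151]), (247, [0.442, -0.097, 0.155]), (251, [0.449, -0.091, 0.152]), (256, [0.432, 0.063, 0.084])]
221 [(243, [0.429, -0.072, 0.137]), (247, [0.442, -0.095, 0.148]), (251, [0.447, -0.083, 0.142]), (256, [0.433, 0.054, 0.08])]
```

Run:
```python
from h import *
st()
s,P=snap('side')
for u in range(206,228,2):
    print(u,[(v,P[v,u].round(3).tolist()) for v in range(224,262,3) if P[v,u,1]<-.03][-3:])
k=(P[...,1]<-.04)&(P[...,1]>-.12)&(abs(P[...,0]-.432)<.03)&(P[...,2]>.03)
for z in np.arange(.03,.15,.008):
    q=P[k&(abs(P[...,2]-z)<.004)]; 
    if len(q): print(z.round(3),len(q),q.min(0).round(3),np.median(q,0).round(3),q.max(0).round(3))
```

```text
t4.10 [ 0.4328 -0.0786  0.0601] yaw_y -0.86 F [-0.03 -0.3   0.72] w -0.000 j [-0.37  0.23 -0.55  0.79 -0.    1.22]
206 []
208 []
210 []
212 []
214 []
216 []
218 []
220 []
222 [(224, [0.39, -0.09, 0.138])]
224 [(224, [0.395, -0.094, 0.14])]
226 [(224, [0.399, -0.093, 0.139]), (227, [0.399, -0.094, 0.133])]
0.046 1 [ 0.43  -0.063  0.05 ] [ 0.43  -0.063  0.05 ] [ 0.43  -0.063  0.05 ]
0.054 34 [ 0.419 -0.071  0.05 ] [ 0.433 -0.066  0.055] [ 0.441 -0.044  0.058]
0.062 43 [ 0.42  -0.073  0.058] [ 0.434 -0.07   0.062] [ 0.441 -0.043  0.066]
0.07 17 [ 0.42  -0.071  0.066] [ 0.436 -0.066  0.069] [ 0.441 -0.052  0.073]
0.078 17 [ 0.427 -0.092  0.074] [ 0.434 -0.088  0.08 ] [ 0.441 -0.05   0.082]
0.086 41 [ 0.418 -0.095  0.082] [ 0.433 -0.089  0.087] [ 0.445 -0.084  0.09 ]
0.094 54 [ 0.418 -0.093  0.09 ] [ 0.435 -0.088  0.094] [ 0.445 -0.071  0.098]
0.102 53 [ 0.419 -0.095  0.098] [ 0.434 -0.089  0.102] [ 0.446 -0.07   0.106]
0.11 52 [ 0.419 -0.093  0.106] [ 0.432 -0.089  0.11 ] [ 0.445 -0.077  0.114]
0.118 57 [ 0.41  -0.096  0.114] [ 0.43  -0.089  0.119] [ 0.453 -0.071  0.122]
0.126 117 [ 0.403 -0.097  0.122] [ 0.429 -0.091  0.126] [ 0.462 -0.068  0.13 ]
0.134 129 [ 0.402 -0.094  0.13 ] [ 0.428 -0.089  0.133] [ 0.462 -0.066  0.138]
0.142 64 [ 0.402 -0.101  0.138] [ 0.428 -0.094  0.142] [ 0.462 -0.067  0.146]
```

The fingertips, when shut, stand at z≈0.076 in the depth image, though ee_pos implies 0.046. So the real tool is about 30 mm higher than reported; x and y agree. The fingers closed above the eye and the rod hasn't moved. I reopen, go back over the eye and go 32 mm lower.

Emit:
{"fn": "step_arm", "kwargs": {
  "xyz": [
    [0,0,0.3],
    [0,0.1,0],
    [0,0.16,0],
    [0,0.16,0],
    [0,0,0],
    [0,0,0],
    [-0.015,0,-0.3],
    [0,0,-0.2],
    [0,0,-0.2],
    [0,0,-0.15],
    [0,0,0],
    [0,0,0]
  ],
  "yaw": [0,0,0,0,0,0,0,0,0,0,0,0],
  "gripper": 1
}}

```text
t: 5.65
ee_pos: [0.4321, -0.0531, 0.0274]
orientation: [2.237, 2.205, 0.0]
contact_force: [-0.2, 0.2, -0.2]
width: 0.996
```

Run:
```python
from h import *
st()
s,P=snap('side')
for a,b in((.37,.405),(.455,.50)):
  for z in np.arange(.02,.13,.008):
    k=(P[...,1]<-.04)&(P[...,1]>-.12)&(P[...,0]>a)&(P[...,0]<b)
    q=P[k&(abs(P[...,2]-z)<.004)]; 
    if len(q): print(z.round(3),len(q),q.min(0).round(3),np.median(q,0).round(3),q.max(0).round(3))
```

```text
t5.65 [ 0.4321 -0.0531  0.0274] yaw_y -0.83 F [-0.23  0.22 -0.21] w 0.996 j [-0.31  0.26 -0.61  0.69  0.    1.28]
0.052 1 [ 0.385 -0.058  0.056] [ 0.385 -0.058  0.056] [ 0.385 -0.058  0.056]
0.06 12 [ 0.378 -0.067  0.058] [ 0.386 -0.06   0.061] [ 0.389 -0.048  0.064]
0.068 27 [ 0.375 -0.068  0.064] [ 0.386 -0.061  0.068] [ 0.389 -0.045  0.072]
0.076 34 [ 0.374 -0.068  0.072] [ 0.384 -0.062  0.075] [ 0.389 -0.043  0.079]
0.084 27 [ 0.375 -0.068  0.081] [ 0.384 -0.062  0.084] [ 0.389 -0.05   0.087]
0.092 34 [ 0.374 -0.068  0.088] [ 0.385 -0.061  0.092] [ 0.389 -0.043  0.096]
0.1 24 [ 0.371 -0.068  0.097] [ 0.38  -0.065  0.101] [ 0.388 -0.059  0.104]
0.108 52 [ 0.371 -0.068  0.104] [ 0.379 -0.062  0.109] [ 0.395 -0.044  0.112]
0.116 28 [ 0.37  -0.073  0.112] [ 0.388 -0.065  0.116] [ 0.401 -0.04   0.12 ]
0.124 40 [ 0.37  -0.072  0.12 ] [ 0.394 -0.069  0.124] [ 0.405 -0.044  0.128]
0.06 9 [ 0.474 -0.069  0.058] [ 0.478 -0.065  0.061] [ 0.48  -0.055  0.064]
0.068 26 [ 0.473 -0.068  0.064] [ 0.48  -0.063  0.068] [ 0.487 -0.052  0.072]
0.076 29 [ 0.474 -0.069  0.072] [ 0.48  -0.063  0.076] [ 0.487 -0.052  0.08 ]
0.084 27 [ 0.474 -0.069  0.08 ] [ 0.482 -0.062  0.084] [ 0.487 -0.045  0.088]
0.092 28 [ 0.473 -0.069  0.088] [ 0.479 -0.064  0.092] [ 0.487 -0.054  0.096]
0.1 26 [ 0.473 -0.07   0.097] [ 0.485 -0.065  0.101] [ 0.495 -0.058  0.104]
0.108 70 [ 0.466 -0.071  0.104] [ 0.482 -0.064  0.108] [ 0.5   -0.044  0.112]
0.116 62 [ 0.458 -0.074  0.112] [ 0.476 -0.066  0.116] [ 0.499 -0.042  0.12 ]
0.124 78 [ 0.456 -0.076  0.12 ] [ 0.469 -0.067  0.124] [ 0.499 -0.04   0.128]
```

Emit:
{"fn": "step_arm", "kwargs": {
  "xyz": [
    [0,0,-0.04],
    [0,0,0],
    [0,0,0],
    [0,0,0],
    [0,0,0],
    [0,0,0],
    [0,0,0]
  ],
  "yaw": [0,0,0,0,0,0,0],
  "gripper": 0
}}

```text
t: 6.58
ee_pos: [0.4306, -0.0529, 0.0245]
orientation: [-2.236, -2.204, 0.002]
contact_force: [-7.2, -0.9, 2.6]
width: 0.245
```

Emit:
{"fn": "step_arm", "kwargs": {
  "xyz": [
    [0,-0.01,0],
    [0,-0.03,0],
    [0,-0.06,0]
  ],
  "yaw": [0,0,0]
}}

```text
t: 6.95
ee_pos: [0.4306, -0.0582, 0.0245]
orientation: [-2.235, -2.204, 0.001]
contact_force: [-5.8, 4.2, 1.9]
width: 0.247
```

Emit:
{"fn": "step_arm", "kwargs": {
  "xyz": [
    [-0.025,-0.08,0],
    [-0.001,-0.12,0],
    [-0.001,-0.12,0],
    [-0.001,-0.12,0],
    [-0.001,-0.12,0],
    [-0.001,-0.1,0],
    [-0.001,-0.04,0],
    [0,0,0],
    [0,0,0]
  ],
  "yaw": [0,0,0,0,0,0,0,0,0]
}}

```text
t: 8.07
ee_pos: [0.4299, -0.1015, 0.0248]
orientation: [2.237, 2.205, -0.002]
contact_force: [-3.4, -4.3, 0.6]
width: 0.252
```

Run:
```python
from h import *
st()
```

```text
t8.07 [ 0.4299 -0.1015  0.0248] yaw_y -0.84 F [-3.38 -4.35  0.63] w 0.252 j [-0.42  0.28 -0.6   0.69 -0.    1.17]
```

Emit:
{"fn": "step_arm", "kwargs": {
  "xyz": [
    [0,0,0],
    [0,0,0],
    [0,0,0.1],
    [0,0,0.6],
    [0,0,0.8],
    [0.38,0,0.6],
    [0.38,0,0],
    [0.38,0,0],
    [0.38,0,0],
    [0.38,0,0],
    [0.38,0,0],
    [0.37,0,0]
  ],
  "yaw": [0,0,0,0,-1,-1,-1,-1,-1,-1,-1,-1],
  "gripper": 1
}}

```text
t: 9.57
ee_pos: [0.5898, -0.1009, 0.1512]
orientation: [2.819, 1.386, 0.0]
contact_force: [0.1, -0.3, -0.6]
width: 1.0
```

Emit:
{"fn": "step_arm", "kwargs": {
  "xyz": [
    [0,0,0],
    [0,0,0],
    [0,0,0],
    [0,0,0],
    [0,0,0],
    [0,0,0],
    [0,0,0]
  ],
  "yaw": [-1,-1,-1,-1,-1,-0.13,0],
  "gripper": 0.61
}}

```text
t: 10.45
ee_pos: [0.5891, -0.101, 0.151]
orientation: [3.041, 0.789, 0.0]
contact_force: [-0.6, 0.2, 0.3]
width: 0.614
```

Run:
```python
from h import *
st()
s,P=snap('side','s3.png'); t,Q=snap('top','t3.png'); np.savez('3.npz',P=P,Q=Q)
b=cv2.resize(t['pixels'][180:345,300:460,::-1],(582,600),interpolation=cv2.INTER_CUBIC); a=cv2.resize(s['pixels'][180:330,200:360,::-1],(640,600),interpolation=cv2.INTER_CUBIC)
cv2.imwrite('pics/c3.png',cv2.resize(np.hstack([a,b]),None,fx=.65,fy=.65))
for u in range(334,402,3): 
    col=Q[300:335,u]; k=(col[:,2]>.045)&(col[:,2]<.1)
    if k.any(): q=col[k];print(u,q[:,0].min().round(4),q[:,0].max().round(4),np.median(q[:,1]).round(4),q[:,2].max().round(3))
# finger tips
for z in np.arange(.06,.2,.008):
    k=(P[...,1]<-.03)&(P[...,1]>-.18)&(P[...,0]>.53)&(P[...,0]<.66)&(abs(P[...,2]-z)<.004)
    q=P[k]
    if len(q): print(z.round(3),len(q),q.min(0).round(3),q.max(0).round(3))
```

```text
t10.45 [ 0.5891 -0.101   0.151 ] yaw_y -60.92 F [-0.64  0.15  0.31] w 0.614 j [-0.31  0.41  0.    1.16  0.    2.33]
334 0.4095 0.4539 0.0097 0.086
337 0.4175 0.454 0.0042 0.084
340 0.4393 0.454 -0.0015 0.083
0.06 82 [ 0.6   -0.071  0.056] [ 0.629 -0.036  0.064]
0.068 24 [ 0.623 -0.059  0.064] [ 0.644 -0.053  0.072]
0.076 26 [ 0.631 -0.062  0.072] [ 0.648 -0.049  0.08 ]
0.084 2 [ 0.641 -0.057  0.08 ] [ 0.642 -0.056  0.082]
0.172 49 [ 0.563 -0.136  0.17 ] [ 0.613 -0.071  0.176]
0.18 84 [ 0.563 -0.14   0.176] [ 0.613 -0.073  0.184]
0.188 92 [ 0.563 -0.143  0.184] [ 0.613 -0.074  0.192]
0.196 91 [ 0.563 -0.141  0.192] [ 0.613 -0.073  0.2  ]
```

View pics/c3.png

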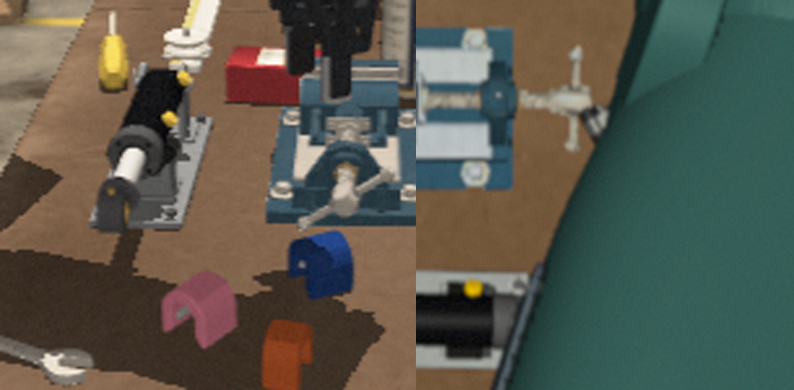

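The view shows the rod drawn out (bright rod at about (125,160) in the composite) and the blue stop at (322,263), clear of the vise handle. I descend with a part-open gripper to keep clear of the handle.

Emit:
{"fn": "step_arm", "kwargs": {
  "xyz": [
    [0,-0.017,-0.4],
    [0,0,-0.6],
    [0,0,-0.6],
    [0,0,-0.3],
    [0,0,-0.1],
    [0,0,0]
  ],
  "yaw": [0,0,0,0,0,0]
}}

```text
t: 11.3
ee_pos: [0.5892, -0.1021, 0.0311]
orientation: [3.041, 0.787, 0.0]
contact_force: [-0.1, -0.1, -0.6]
width: 0.612
```

Run:
```python
from h import *
st()
s,P=snap('side','s4.png')
b=cv2.resize(s['pixels'][220:310,270:380,::-1],(733,600),interpolation=cv2.INTER_CUBIC)
T=np.linalg.inv(s['cam_to_world']);K=s['mtx']
cv2.imwrite('pics/c4.png',b)
```

```text
t11.30 [ 0.5892 -0.1021  0.0311] yaw_y -60.99 F [-0.08 -0.14 -0.59] w 0.612 j [-0.31  0.5  -0.2   0.87 -0.    2.33]
```

View pics/c4.png

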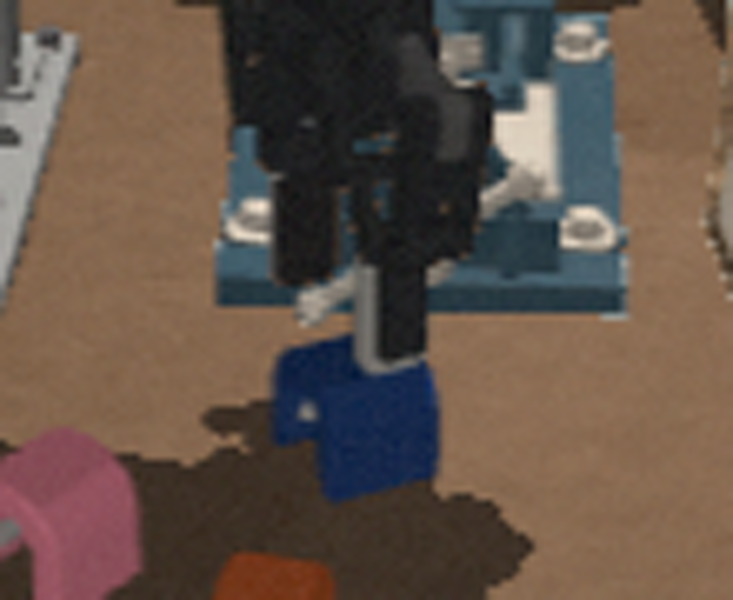

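Run:
```python
from h import *
s,P=snap('side')
hsv=cv2.cvtColor(s['pixels'],cv2.COLOR_RGB2HSV).astype(int)
m=(hsv[...,0]>105)&(hsv[...,0]<128)&(hsv[...,1]>150)&(hsv[...,2]>40)&(P[...,2]<.045)&(P[...,0]>.55)&(P[...,0]<.65)&(P[...,1]<-.07)&(P[...,1]>-.15)
a=np.radians(29);d=np.array([np.cos(a),np.sin(a)]);n=np.array([-d[1],d[0]])
c=np.array([.5892,-.1021])
def rep(nm,q):
    x=q[:,:2]-c; print(nm,len(q),'bore',np.percentile(x@d,[1,50,99]).round(4),'jaw',np.percentile(x@n,[1,50,99]).round(4),'z',np.percentile(q[:,2],[1,50,99]).round(4))
rep('blue',P[m]);rep('blue low',P[m&(P[...,2]<.02)])
f=(P[...,2]>.045)&(P[...,2]<.085)&(P[...,0]>.54)&(P[...,0]<.64)&(P[...,1]<-.05)&(P[...,1]>-.16)&(s['pixels'].max(-1)<140)
x=(P[...,:2]-c)@n
rep('near',P[f&(x<-.01)]);rep('far',P[f&(x>.01)])
```

```text
blue 384 bore [-0.0167 -0.0037  0.0201] jaw [-0.0204 -0.0156  0.0164] z [0.0009 0.0236 0.0413]
blue low 164 bore [-0.0164 -0.0022  0.0201] jaw [-0.0209 -0.0173  0.0169] z [0.0005 0.0104 0.0198]
near 152 bore [-0.0135 -0.0062  0.0054] jaw [-0.0427 -0.037  -0.0286] z [0.0509 0.0698 0.0845]
far 182 bore [-0.0129 -0.0003  0.0655] jaw [0.0142 0.0255 0.0296] z [0.046  0.068  0.0844]
```

Emit:
{"fn": "step_arm", "kwargs": {
  "xyz": [
    [0,0,-0.2],
    [0,0,-0.2],
    [0,0,-0.19],
    [0,0,-0.1],
    [0,0,0]
  ],
  "yaw": [0,0,0,0,0]
}}

```text
t: 12.02
ee_pos: [0.5888, -0.102, -0.0111]
orientation: [-3.041, -0.786, 0.001]
contact_force: [0.2, 0.0, 0.1]
width: 0.614
```

Run:
```python
from h import *
st()
s,P=snap('side')
k=(P[...,0]>.54)&(P[...,0]<.62)&(P[...,1]<-.11)&(P[...,1]>-.16)&(s['pixels'].max(-1)<140)&(P[...,2]<.05)&(P[...,2]>.004)
hsv=cv2.cvtColor(s['pixels'],cv2.COLOR_RGB2HSV); k&=hsv[...,1]<60
q=P[k];print(len(q),np.sort(q[:,2])[:12].round(3))
```

```text
t12.03 [ 0.5888 -0.102  -0.0111] yaw_y -61.01 F [0.15 0.04 0.13] w 0.614 j [-0.31  0.54 -0.26  0.78 -0.    2.33]
157 [0.006 0.007 0.009 0.009 0.009 0.009 0.009 0.01  0.01  0.011 0.011 0.012]
```

No contact, and the tips are at z≈7 mm. I grip and lift slightly.

Emit:
{"fn": "step_arm", "kwargs": {
  "xyz": [
    [0,0,0],
    [0,0,0],
    [0,0,0],
    [0,0,0],
    [0,0,0],
    [0,0,0]
  ],
  "yaw": [0,0,0,0,0,0],
  "gripper": 0.2
}}

```text
t: 12.82
ee_pos: [0.5894, -0.1022, -0.01]
orientation: [3.041, 0.786, 0.001]
contact_force: [-0.9, 1.4, 6.4]
width: 0.475
```

Emit:
{"fn": "step_arm", "kwargs": {
  "xyz": [
    [0,0,0.1],
    [0,0,0.3],
    [0,0,0.6],
    [0,0,0.6],
    [0,0,0.4],
    [0,0,0],
    [0,0,0]
  ],
  "yaw": [0,0,0,0,0,0,0]
}}

```text
t: 13.7
ee_pos: [0.5887, -0.102, 0.1085]
orientation: [-3.041, -0.786, 0.001]
contact_force: [-0.2, 1.1, -1.8]
width: 0.475
```

Run:
```python
from h import *
st()
s,P=snap('side','s5.png')
b=cv2.resize(s['pixels'][150:320,230:390,::-1],(560,595),interpolation=cv2.INTER_CUBIC)
cv2.imwrite('pics/c5.png',b)
hsv=cv2.cvtColor(s['pixels'],cv2.COLOR_RGB2HSV).astype(int)
m=(hsv[...,0]>105)&(hsv[...,0]<128)&(hsv[...,1]>150)&(hsv[...,2]>40)&(P[...,0]>.55)&(P[...,0]<.65)&(P[...,1]<-.07)&(P[...,1]>-.15)
a=np.radians(29);d=np.array([np.cos(a),np.sin(a)]);n=np.array([-d[1],d[0]])
q=P[m];x=q[:,:2]-readout.get_obs()['ee_pos'][:2]
print('bore',np.percentile(x@d,[1,99]),'jaw',np.percentile(x@n,[1,99]),'z',np.percentile(q[:,2],[0.5,1,3,97,99]).round(4))
```

```text
t13.70 [ 0.5887 -0.102   0.1085] yaw_y -61.01 F [-0.16  1.14 -1.77] w 0.475 j [-0.31  0.44 -0.08  1.06 -0.    2.33]
bore [-0.01657406  0.02124752] jaw [-0.02367608  0.0136339 ] z [0.1185 0.1192 0.1198 0.1587 0.1593]
```

View pics/c5.png

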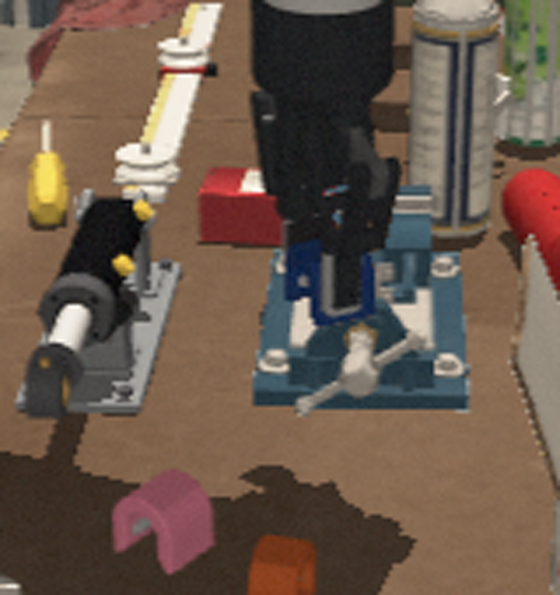

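The stop is held squarely: bore offset +2.3 mm, feet at ee+10 mm, so home corresponds to ee z≈0.031. Next I carry it above the rod.

Emit:
{"fn": "step_arm", "kwargs": {
  "xyz": [
    [-0.22,0.088,0],
    [-0.22,0.088,0],
    [-0.22,0.088,0],
    [-0.22,0.088,0],
    [-0.22,0.088,0],
    [-0.22,0.088,0],
    [-0.22,0.088,0],
    [-0.22,0.088,0],
    [-0.22,0.088,0],
    [-0.22,0.088,0],
    [-0.22,0.088,0],
    [-0.22,0.088,0]
  ],
  "yaw": [1,1,1,1,1,1,1,1,1,1,1,1]
}}

```text
t: 15.25
ee_pos: [0.4296, -0.0384, 0.1085]
orientation: [-2.331, -2.104, 0.001]
contact_force: [0.5, -0.5, -1.1]
width: 0.473
```

Emit:
{"fn": "step_arm", "kwargs": {
  "xyz": [
    [0,0,0],
    [0,0,0],
    [0,0,-0.2],
    [0,0,-0.2],
    [0,0,0],
    [0,0,0]
  ],
  "yaw": [0.6,0.55,0,0,0,0]
}}

```text
t: 16.0
ee_pos: [0.4306, -0.0387, 0.0853]
orientation: [-2.236, -2.207, 0.0]
contact_force: [-0.3, -0.4, -1.7]
width: 0.477
```

```bash
cat > meas.py <<'E'
from h import *
st()
s,P=snap('side','s6.png')
hsv=cv2.cvtColor(s['pixels'],cv2.COLOR_RGB2HSV).astype(int)
m=(hsv[...,0]>105)&(hsv[...,0]<128)&(hsv[...,1]>150)&(hsv[...,2]>40)&(P[...,0]>.38)&(P[...,0]<.48)&(P[...,1]<.02)&(P[...,1]>-.15)
q=P[m];print('blue',len(q),np.percentile(q,[1,50,99],axis=0).round(4).tolist())
# bright rod
R=(P[...,0]>.415)&(P[...,0]<.445)&(P[...,1]<.0)&(P[...,1]>-.09)&(P[...,2]<.08)&(P[...,2]>.05)
for y in np.arange(-.115,0.01,.005):
    q=P[(abs(P[...,0]-.431)<.02)&(abs(P[...,1]-y)<.0025)&(P[...,2]>.04)&(P[...,2]<.09)&~m]
    if len(q)>3: print(y.round(3),len(q),'x %.4f %.4f'%(q[:,0].min(),q[:,0].max()),'zmax %.4f'%q[:,2].max())
cv2.imwrite('pics/c6.png',cv2.resize(s['pixels'][190:280,190:300,::-1],(733,600),interpolation=cv2.INTER_CUBIC))
E
python3 meas.py
```

```text
t16.00 [ 0.4306 -0.0387  0.0853] yaw_y -0.75 F [-0.26 -0.41 -1.73] w 0.477 j [-0.28  0.19 -0.52  0.86  0.    1.31]
blue 255 [[0.4113, -0.0571, 0.0983], [0.4338, -0.0521, 0.1281], [0.4502, -0.021, 0.1369]]
-0.115 80 x 0.4187 0.4400 zmax 0.0746
-0.11 34 x 0.4195 0.4396 zmax 0.0778
-0.105 24 x 0.4190 0.4402 zmax 0.0818
-0.1 17 x 0.4201 0.4403 zmax 0.0808
-0.095 9 x 0.4377 0.4399 zmax 0.0733
-0.09 7 x 0.4299 0.4400 zmax 0.0731
-0.085 6 x 0.4291 0.4389 zmax 0.0768
-0.08 53 x 0.4154 0.4441 zmax 0.0786
-0.075 28 x 0.4149 0.4452 zmax 0.0781
-0.06 4 x 0.4311 0.4394 zmax 0.0719
-0.055 12 x 0.4241 0.4400 zmax 0.0727
-0.05 10 x 0.4229 0.4397 zmax 0.0709
-0.045 8 x 0.4244 0.4387 zmax 0.0721
-0.04 12 x 0.4214 0.4385 zmax 0.0720
-0.035 12 x 0.4225 0.4396 zmax 0.0716
-0.03 10 x 0.4236 0.4390 zmax 0.0717
-0.025 11 x 0.4251 0.4395 zmax 0.0720
-0.02 10 x 0.4242 0.4395 zmax 0.0714
-0.015 8 x 0.4211 0.4401 zmax 0.0718
-0.01 59 x 0.4114 0.4506 zmax 0.0820
-0.005 110 x 0.4110 0.4505 zmax 0.0845
0.0 13 x 0.4119 0.4508 zmax 0.0839
0.005 11 x 0.4187 0.4508 zmax 0.0833
```

View pics/c6.png

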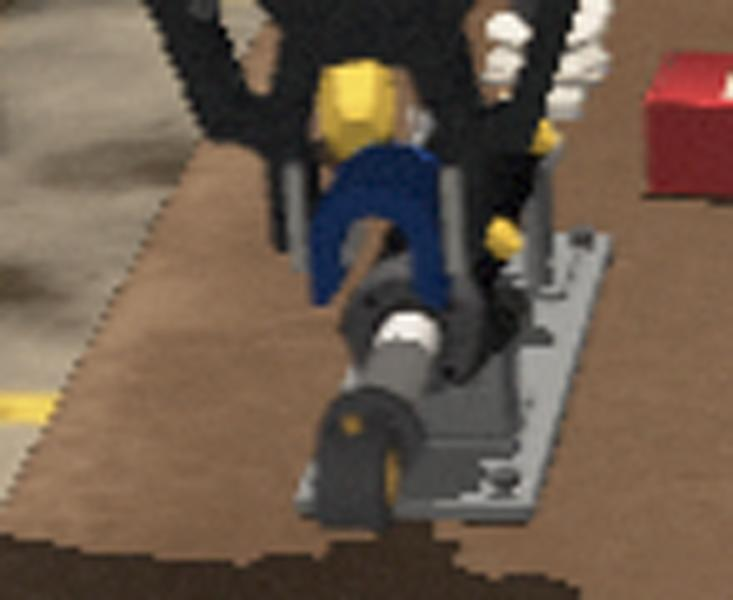

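The stop sits over the bare rod, centred in x (0.4308 against 0.431), spanning y −0.057 to −0.019 between the face (−0.007) and the collar (−0.072). I lower it to first contact.

Emit:
{"fn": "step_arm", "kwargs": {
  "xyz": [
    [0,0,-0.15],
    [0,0,-0.2],
    [0,0,-0.17],
    [0,0,-0.1],
    [0,0,0],
    [0,0,0]
  ],
  "yaw": [0,0,0,0,0,0]
}}

```text
t: 16.8
ee_pos: [0.4308, -0.0388, 0.0484]
orientation: [2.235, 2.207, 0.0]
contact_force: [0.0, 0.5, -1.3]
width: 0.476
```

Emit:
{"fn": "step_arm", "kwargs": {
  "xyz": [
    [0,0,-0.02],
    [0,0,-0.02],
    [0,0,-0.02],
    [0,0,0]
  ],
  "yaw": [0,0,0,0]
}}

```text
t: 17.3
ee_pos: [0.4309, -0.0388, 0.0447]
orientation: [2.235, 2.207, 0.0]
contact_force: [0.4, -0.4, 0.1]
width: 0.474
```

Emit:
{"fn": "step_arm", "kwargs": {
  "xyz": [
    [0,0,-0.02],
    [0,0,-0.02],
    [0,0,0]
  ],
  "yaw": [0,0,0]
}}

```text
t: 17.68
ee_pos: [0.431, -0.0388, 0.0424]
orientation: [2.235, 2.207, 0.001]
contact_force: [-0.7, -0.1, 7.3]
width: 0.47
```

Emit:
{"fn": "step_arm", "kwargs": {
  "xyz": [
    [0,0,-0.02],
    [0,0,-0.02],
    [0,0,0]
  ],
  "yaw": [0,0,0]
}}

```text
t: 18.05
ee_pos: [0.4311, -0.0388, 0.04]
orientation: [2.235, 2.207, 0.001]
contact_force: [-1.1, 0.4, 7.8]
width: 0.47
```

Emit:
{"fn": "step_arm", "kwargs": {
  "xyz": [
    [0,0,-0.02],
    [0,0,0]
  ],
  "yaw": [0,0]
}}

```text
t: 18.3
ee_pos: [0.431, -0.0388, 0.0388]
orientation: [2.235, 2.207, 0.0]
contact_force: [-0.2, 0.5, 6.5]
width: 0.472
```

Emit:
{"fn": "step_arm", "kwargs": {
  "xyz": [
    [0,0,-0.02],
    [0,0,0]
  ],
  "yaw": [0,0]
}}

```text
t: 18.55
ee_pos: [0.4309, -0.0388, 0.0375]
orientation: [2.235, 2.207, 0.0]
contact_force: [0.1, -0.6, 6.4]
width: 0.473
```

Emit:
{"fn": "step_arm", "kwargs": {
  "xyz": [
    [0,0,-0.02],
    [0,0,0]
  ],
  "yaw": [0,0]
}}

```text
t: 18.8
ee_pos: [0.4308, -0.0388, 0.0362]
orientation: [2.235, 2.207, 0.0]
contact_force: [0.5, -0.9, 4.2]
width: 0.474
```

Emit:
{"fn": "step_arm", "kwargs": {
  "xyz": [
    [0,0,-0.02],
    [0,0,-0.02],
    [0,0,0]
  ],
  "yaw": [0,0,0]
}}

```text
t: 19.18
ee_pos: [0.4305, -0.0387, 0.0336]
orientation: [-2.235, -2.207, 0.0]
contact_force: [0.9, -1.0, -0.2]
width: 0.475
```

Emit:
{"fn": "step_arm", "kwargs": {
  "xyz": [
    [0,0,-0.02],
    [0,0,0]
  ],
  "yaw": [0,0]
}}

```text
t: 19.42
ee_pos: [0.4305, -0.0387, 0.0324]
orientation: [-2.235, -2.207, 0.0]
contact_force: [0.8, -0.4, -0.9]
width: 0.477
```

Emit:
{"fn": "step_arm", "kwargs": {
  "xyz": [
    [0,0,-0.02],
    [0,0,0]
  ],
  "yaw": [0,0]
}}

```text
t: 19.68
ee_pos: [0.4305, -0.0387, 0.0312]
orientation: [-2.235, -2.207, 0.0]
contact_force: [0.8, -0.5, -2.4]
width: 0.473
```

Emit:
{"fn": "step_arm", "kwargs": {
  "xyz": [
    [0,0,-0.02],
    [0,0,0]
  ],
  "yaw": [0,0]
}}

```text
t: 19.92
ee_pos: [0.4307, -0.0387, 0.0302]
orientation: [-2.236, -2.207, -0.0]
contact_force: [-0.2, 1.1, 1.8]
width: 0.474
```

Emit:
{"fn": "step_arm", "kwargs": {
  "xyz": [
    [0,0,-0.02],
    [0,0,0]
  ],
  "yaw": [0,0]
}}

```text
t: 20.18
ee_pos: [0.4307, -0.0387, 0.0291]
orientation: [2.236, 2.207, 0.0]
contact_force: [-0.0, 0.8, 5.7]
width: 0.47
```

Emit:
{"fn": "step_arm", "kwargs": {
  "xyz": [
    [0,0,-0.02],
    [0,0,0]
  ],
  "yaw": [0,0]
}}

```text
t: 20.42
ee_pos: [0.4308, -0.0387, 0.0281]
orientation: [2.235, 2.207, 0.0]
contact_force: [-2.2, -0.1, 11.6]
width: 0.475
```

Emit:
{"fn": "step_arm", "kwargs": {
  "xyz": [
    [0,0,0],
    [0,0,0],
    [0,0,0]
  ],
  "yaw": [0,0,0]
}}

```text
t: 20.8
ee_pos: [0.4308, -0.0387, 0.0281]
orientation: [2.235, 2.207, 0.0]
contact_force: [-1.7, 0.4, 10.3]
width: 0.472
```

```bash
python3 meas.py | head -3
```

```text
t20.80 [ 0.4308 -0.0387  0.0281] yaw_y -0.73 F [-1.74  0.4  10.35] w 0.472 j [-0.28  0.26 -0.62  0.69  0.    1.31]
blue 226 [[0.4129, -0.0572, 0.0415], [0.4358, -0.0509, 0.0734], [0.4505, -0.0189, 0.0802]]
-0.115 79 x 0.4188 0.4396 zmax 0.0728
```

Home and bottomed: the load rises at about 4 N/mm below ee z 0.0305, with about 12 N of push plus the nibs' 6–9 N. I unload, release and rise.

Emit:
{"fn": "step_arm", "kwargs": {
  "xyz": [
    [0,0,0.02],
    [0,0,0.02],
    [0,0,0.01],
    [0,0,0]
  ],
  "yaw": [0,0,0,0]
}}

```text
t: 21.35
ee_pos: [0.4307, -0.0387, 0.0307]
orientation: [-2.236, -2.207, 0.0]
contact_force: [1.0, 0.6, -1.4]
width: 0.475
```

Emit:
{"fn": "step_arm", "kwargs": {
  "xyz": [
    [0,0,0],
    [0,0,0],
    [0,0,0],
    [0,0,0.2],
    [0,0,0.5],
    [0,0,0.6],
    [0,-0.2,0.3],
    [0,-0.4,0],
    [0,-0.5,0],
    [0,-0.5,0],
    [0,-0.2,0],
    [0,0,0]
  ],
  "yaw": [0,0,0,0,0,0,0,0,0,0,0,0],
  "gripper": 1
}}

```text
t: 22.85
ee_pos: [0.4306, -0.1469, 0.1271]
orientation: [2.237, 2.206, 0.0]
contact_force: [-0.7, 0.4, 0.5]
width: 1.004
```

```bash
python3 meas.py
python3 - <<'E'
import cv2
cv2.imwrite('pics/c7.png',cv2.resize(cv2.imread('pics/s6.png')[190:280,190:300],(733,600),interpolation=cv2.INTER_CUBIC))
E
```

```text
t22.85 [ 0.4306 -0.1469  0.1271] yaw_y -0.80 F [-0.74  0.37  0.46] w 1.004 j [-0.51  0.19 -0.39  0.99  0.    1.08]
blue 265 [[0.4143, -0.0567, 0.0441], [0.4395, -0.0455, 0.0743], [0.4507, -0.0156, 0.0818]]
-0.115 76 x 0.4192 0.4398 zmax 0.0750
-0.11 41 x 0.4192 0.4399 zmax 0.0769
-0.105 23 x 0.4192 0.4397 zmax 0.0821
-0.1 15 x 0.4200 0.4401 zmax 0.0806
-0.095 9 x 0.4356 0.4403 zmax 0.0753
-0.09 6 x 0.4296 0.4397 zmax 0.0723
-0.085 9 x 0.4290 0.4432 zmax 0.0771
-0.08 55 x 0.4155 0.4444 zmax 0.0789
-0.075 22 x 0.4192 0.4452 zmax 0.0774
-0.06 4 x 0.4268 0.4376 zmax 0.0716
-0.055 24 x 0.4134 0.4452 zmax 0.0734
-0.05 9 x 0.4120 0.4414 zmax 0.0700
-0.02 4 x 0.4112 0.4502 zmax 0.0784
-0.01 18 x 0.4113 0.4501 zmax 0.0839
-0.005 59 x 0.4112 0.4505 zmax 0.0835
0.0 22 x 0.4125 0.4496 zmax 0.0836
0.005 13 x 0.4189 0.4490 zmax 0.0836
```

View pics/c7.png

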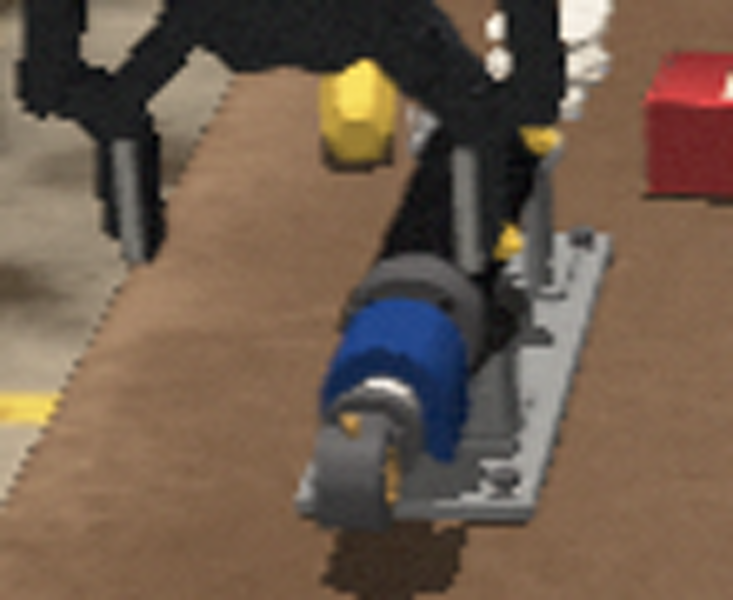

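The stop sits home on the rod (blue at (400,350), top z 0.082 as expected), with bare rod between it and the collar. I close the gripper and go down in front of the eye end.

Emit:
{"fn": "step_arm", "kwargs": {
  "xyz": [
    [-0.015,0,0],
    [0,0,0],
    [0,0,-0.2],
    [0,0,-0.4],
    [0,0,-0.5],
    [0,0,-0.47],
    [0,0,0],
    [0,0,0]
  ],
  "yaw": [0,0,0,0,0,0,0,0],
  "gripper": 0
}}

```text
t: 23.9
ee_pos: [0.43, -0.1467, 0.0331]
orientation: [2.235, 2.207, 0.0]
contact_force: [-0.2, 0.1, 0.1]
width: 0.001
```

Emit:
{"fn": "step_arm", "kwargs": {
  "xyz": [
    [0,0.1,0],
    [0,0.08,0],
    [0,0.06,0],
    [0,0.04,0],
    [0,0.04,0],
    [0,0,0]
  ],
  "yaw": [0,0,0,0,0,0]
}}

```text
t: 24.65
ee_pos: [0.4298, -0.1274, 0.0326]
orientation: [2.235, 2.207, -0.0]
contact_force: [0.2, 0.4, -0.9]
width: 0.002
```

Emit:
{"fn": "step_arm", "kwargs": {
  "xyz": [
    [0,0.03,0],
    [0,0.04,0],
    [0,0.04,0],
    [0,0.04,0],
    [0,0.04,0],
    [0,0,0]
  ],
  "yaw": [0,0,0,0,0,0]
}}

```text
t: 25.4
ee_pos: [0.43, -0.1163, 0.0327]
orientation: [2.235, 2.207, -0.001]
contact_force: [-0.3, -6.6, -0.2]
width: -0.005
```

Emit:
{"fn": "step_arm", "kwargs": {
  "xyz": [
    [0,0.03,0],
    [0,0.03,0],
    [0,0.03,0],
    [0,0.02,0],
    [0,0,0]
  ],
  "yaw": [0,0,0,0,0]
}}

```text
t: 26.02
ee_pos: [0.4301, -0.11, 0.0327]
orientation: [2.235, 2.206, -0.001]
contact_force: [0.6, -8.0, -0.7]
width: -0.002
```

```bash
python3 meas.py
```

```text
t26.02 [ 0.4301 -0.11    0.0327] yaw_y -0.74 F [ 0.63 -7.96 -0.71] w -0.002 j [-0.43  0.27 -0.58  0.72 -0.    1.15]
blue 76 [[0.4335, -0.0631, 0.0428], [0.4421, -0.0343, 0.0767], [0.4524, -0.0105, 0.0899]]
-0.115 43 x 0.4148 0.4437 zmax 0.0896
-0.11 4 x 0.4415 0.4427 zmax 0.0796
-0.09 4 x 0.4391 0.4400 zmax 0.0729
-0.08 9 x 0.4389 0.4408 zmax 0.0680
-0.065 4 x 0.4388 0.4415 zmax 0.0642
-0.06 10 x 0.4385 0.4450 zmax 0.0598
-0.045 5 x 0.4348 0.4490 zmax 0.0731
-0.005 9 x 0.4374 0.4465 zmax 0.0803
0.0 6 x 0.4394 0.4480 zmax 0.0826
0.005 4 x 0.4406 0.4448 zmax 0.0800
```

Emit:
{"fn": "step_arm", "kwargs": {
  "xyz": [
    [0,0.02,0],
    [0,0.02,0],
    [0,0.02,0],
    [0,0,0]
  ],
  "yaw": [0,0,0,0]
}}

```text
t: 26.58
ee_pos: [0.4301, -0.1064, 0.0327]
orientation: [2.235, 2.206, -0.001]
contact_force: [0.8, -7.5, -0.8]
width: 0.0
```

Emit:
{"fn": "step_arm", "kwargs": {
  "xyz": [
    [0,0.016,0],
    [0,0.016,0],
    [0,0,0]
  ],
  "yaw": [0,0,0]
}}

```text
t: 26.95
ee_pos: [0.4302, -0.1045, 0.0328]
orientation: [2.235, 2.206, -0.001]
contact_force: [0.3, -7.8, -0.6]
width: -0.002
```

Emit:
{"fn": "step_arm", "kwargs": {
  "xyz": [
    [0,0.016,0],
    [0,0,0]
  ],
  "yaw": [0,0]
}}

```text
t: 27.2
ee_pos: [0.4302, -0.1036, 0.0328]
orientation: [2.235, 2.206, -0.001]
contact_force: [0.2, -8.6, -0.5]
width: -0.003
```

Emit:
{"fn": "step_arm", "kwargs": {
  "xyz": [
    [0,0.016,0],
    [0,0,0]
  ],
  "yaw": [0,0]
}}

```text
t: 27.45
ee_pos: [0.4302, -0.1026, 0.0328]
orientation: [2.235, 2.206, -0.001]
contact_force: [0.6, -8.6, -0.4]
width: -0.002
```

Emit:
{"fn": "step_arm", "kwargs": {
  "xyz": [
    [0,0.012,0],
    [0,0,0]
  ],
  "yaw": [0,0]
}}

```text
t: 27.7
ee_pos: [0.4302, -0.1019, 0.0328]
orientation: [2.235, 2.206, -0.001]
contact_force: [1.1, -9.4, -0.2]
width: 0.0
```

Emit:
{"fn": "step_arm", "kwargs": {
  "xyz": [
    [0,0.012,0],
    [0,0,0]
  ],
  "yaw": [0,0]
}}

```text
t: 27.95
ee_pos: [0.4302, -0.1012, 0.0328]
orientation: [2.235, 2.206, -0.001]
contact_force: [0.7, -8.6, 1.0]
width: 0.003
```

Emit:
{"fn": "step_arm", "kwargs": {
  "xyz": [
    [0,0.012,0],
    [0,0,0]
  ],
  "yaw": [0,0]
}}

```text
t: 28.2
ee_pos: [0.4302, -0.1005, 0.0328]
orientation: [2.235, 2.206, -0.001]
contact_force: [1.2, -8.6, -0.0]
width: 0.001
```

Emit:
{"fn": "step_arm", "kwargs": {
  "xyz": [
    [0,0.012,0],
    [0,0,0]
  ],
  "yaw": [0,0]
}}

```text
t: 28.45
ee_pos: [0.4303, -0.0998, 0.0328]
orientation: [2.235, 2.206, -0.001]
contact_force: [0.2, -9.6, 0.2]
width: -0.001
```

Emit:
{"fn": "step_arm", "kwargs": {
  "xyz": [
    [0,0.012,0],
    [0,0,0]
  ],
  "yaw": [0,0]
}}

```text
t: 28.7
ee_pos: [0.4303, -0.0997, 0.0329]
orientation: [2.234, 2.205, -0.003]
contact_force: [0.2, -14.4, -0.8]
width: -0.001
```

Emit:
{"fn": "step_arm", "kwargs": {
  "xyz": [
    [0,0.012,0],
    [0,0,0]
  ],
  "yaw": [0,0]
}}

```text
t: 28.95
ee_pos: [0.4303, -0.0997, 0.0329]
orientation: [2.234, 2.204, -0.005]
contact_force: [-1.0, -18.6, 0.1]
width: 0.004
```

Emit:
{"fn": "step_arm", "kwargs": {
  "xyz": [
    [0,0.012,0],
    [0,0,0]
  ],
  "yaw": [0,0]
}}

```text
t: 29.2
ee_pos: [0.4303, -0.0996, 0.033]
orientation: [2.234, 2.202, -0.007]
contact_force: [-3.0, -23.5, -0.3]
width: 0.001
```

Hard stop reached (ee stays at −0.0997, force rising about 6.5 N/mm). I push slightly harder and hold.

Emit:
{"fn": "step_arm", "kwargs": {
  "xyz": [
    [0,0.007,0],
    [0,0,0],
    [0,0,0],
    [0,0,0],
    [0,0,0],
    [0,0,0],
    [0,0,0],
    [0,0,0]
  ],
  "yaw": [0,0,0,0,0,0,0,0]
}}

```text
t: 30.2
ee_pos: [0.4303, -0.0996, 0.033]
orientation: [2.234, 2.202, -0.008]
contact_force: [-3.6, -27.9, -0.3]
width: -0.0
```

```bash
python3 meas.py
```

```text
t30.20 [ 0.4303 -0.0996  0.033 ] yaw_y -0.82 F [ -3.56 -27.92  -0.34] w -0.000 j [-0.41  0.27 -0.59  0.71 -0.01  1.18]
blue 74 [[0.4332, -0.094, 0.0434], [0.4461, -0.0293, 0.069], [0.4532, -0.0065, 0.1072]]
-0.115 25 x 0.4227 0.4363 zmax 0.0881
-0.11 123 x 0.4161 0.4431 zmax 0.0896
-0.105 67 x 0.4140 0.4439 zmax 0.0894
-0.1 7 x 0.4421 0.4428 zmax 0.0841
-0.095 4 x 0.4426 0.4430 zmax 0.0672
-0.07 6 x 0.4382 0.4408 zmax 0.0621
-0.065 6 x 0.4377 0.4405 zmax 0.0688
-0.055 4 x 0.4396 0.4440 zmax 0.0625
-0.05 10 x 0.4391 0.4439 zmax 0.0635
-0.045 9 x 0.4179 0.4502 zmax 0.0751
-0.01 4 x 0.4426 0.4506 zmax 0.0805
-0.005 7 x 0.4355 0.4443 zmax 0.0819
0.0 4 x 0.4370 0.4456 zmax 0.0808
0.005 7 x 0.4386 0.4471 zmax 0.0811
```

Held for about 1 s at 24–28 N of push. I back off gently and look.

Emit:
{"fn": "step_arm", "kwargs": {
  "xyz": [
    [0,-0.03,0],
    [0,-0.04,0],
    [0,-0.1,0],
    [0,-0.4,0],
    [0,-0.6,0],
    [0,-0.4,0.5],
    [0,0,0.8],
    [0,0,0],
    [0,0,0]
  ],
  "yaw": [0,0,0,0,0,0,0,0,0]
}}

```text
t: 31.38
ee_pos: [0.4295, -0.1905, 0.1102]
orientation: [-2.235, -2.207, -0.0]
contact_force: [-0.0, 0.2, -0.1]
width: -0.004
```

```bash
python3 meas.py
python3 - <<'E'
from h import *
t,Q=snap('top','t8.png')
hsv=cv2.cvtColor(t['pixels'],cv2.COLOR_RGB2HSV).astype(int)
b=(hsv[...,0]>105)&(hsv[...,0]<128)&(hsv[...,1]>150)&(Q[...,2]>.05)&(abs(Q[...,0]-.43)<.04)
q=Q[b]
if len(q):print('top blue',np.percentile(q,[1,50,99],axis=0).round(4).tolist())
s=cv2.imread('pics/s6.png')[190:280,190:300]
cv2.imwrite('pics/c8.png',np.hstack([cv2.resize(s,(490,400),interpolation=cv2.INTER_CUBIC),cv2.resize(t['pixels'][290:345,325:395,::-1],(310,400))[:, :310]]))
E
```

```text
t31.38 [ 0.4295 -0.1905  0.1102] yaw_y -0.73 F [-0.01  0.21 -0.07] w -0.004 j [-0.59  0.23 -0.39  0.95  0.    0.99]
blue 213 [[0.4134, -0.0469, 0.0436], [0.4406, -0.0323, 0.0762], [0.4512, -0.0093, 0.0825]]
-0.095 4 x 0.4199 0.4404 zmax 0.0711
-0.09 57 x 0.4191 0.4401 zmax 0.0751
-0.085 63 x 0.4184 0.4405 zmax 0.0773
-0.08 28 x 0.4201 0.4402 zmax 0.0797
-0.075 17 x 0.4200 0.4400 zmax 0.0818
-0.07 14 x 0.4248 0.4407 zmax 0.0759
-0.065 5 x 0.4195 0.4402 zmax 0.0753
-0.06 6 x 0.4292 0.4393 zmax 0.0742
-0.055 20 x 0.4217 0.4425 zmax 0.0788
-0.05 53 x 0.4140 0.4479 zmax 0.0779
-0.045 22 x 0.4249 0.4503 zmax 0.0773
-0.01 9 x 0.4122 0.4510 zmax 0.0822
-0.005 30 x 0.4203 0.4503 zmax 0.0857
0.0 19 x 0.4263 0.4497 zmax 0.0863
0.005 6 x 0.4299 0.4492 zmax 0.0832
top blue [[0.4137, -0.0421, 0.0677], [0.4322, -0.0236, 0.0786], [0.4505, 0.0502, 0.0849]]
```

View pics/c8.png

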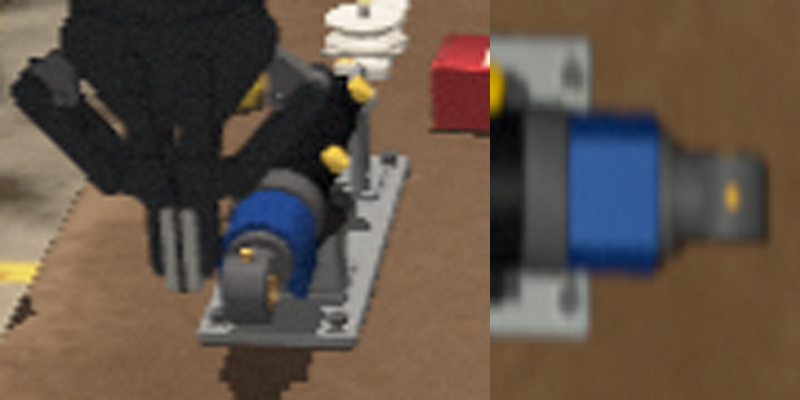

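The stop (right panel, x 568–660) is held with no gap between the gland face and the collar, and the gripper is clear. I hand in.

```bash
python3 -c "
from h import *
print(job.job_done())"
```

```text
the job is handed in; nothing more can be done
None
```

The blue stop is on the rod and held tight between the cylinder face and the collar. I handed the job in at about 31.5 s of the 64 s allowed; no verdict was reported.

**What I did**
- **Rod:** I drew it out 48.6 mm, to about 65 mm of bare length.
- **Stop on the rod:** I pressed the blue stop on until it snapped home. I held about 12 N of push for 0.4 s; with the nibs' 6–9 N that puts roughly 18–21 N on the rod.
- **Stop on the cylinder face:** I pushed the rod in by its eye end until it stopped hard, and held 24–28 N of push for about 1 s. After subtracting 4–8 N of friction, that is roughly 16–24 N on the face. Both bearing forces are worked out from the wrist force, not measured at the contact.

**Last checks**
- **Fit:** The stop's top is at 82 mm, which is right for home. The final picture shows no gap at the face or at the collar.
- **Clearance:** The gripper is clear and reads zero force.
- **Other objects:** No move went near the orange stop, wrench, spray can or red box. I did not re-measure their positions at the end.

**What disagreed**
- **Tool height:** The reported height was about 30 mm lower than the cameras showed. My first grasp of the eye therefore closed on air above it, with nothing moved. I corrected for that offset from then on.
- **Rod friction:** Sliding the rod in took about 8 N, against the 4 N given for the rod alone. I did not separate out how much of that was the stop sliding.

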